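# Set vacuum fittings into the kit rack in reverse order

### The job

Move all four fittings from the steel store rack to the wooden kit rack, one to a pocket, standing upright on the pocket floor, in reverse order: the fitting nearest the raised end block of the store rack goes into the pocket farthest from the kit rack's raised end block, and so on along the row. Set each one down; do not drop one or tip one over.

Things in the scene. Friction and masses are not known exactly. Their poses are not given: they have to be found in the camera images.
- nipple: Straight pipe nipple, plain metal, 70 mm tall: a 26 mm tube between the foot and an equal round top flange, 40 mm across, from 58 to 70 mm above its origin. Round, so its yaw means nothing. About 0.2 kg. Loose; foot: round flange 40 mm across, 8 mm thick. Origin: centre of its underside, z up. Starts upright on its pad, origin 7 mm above the table.
- tee: Metal tee, 72 mm tall, 0.28 kg: 26 mm tube, round top flange 40 mm across from 60 to 72 mm up, side branch along its +x, 32 mm up, its 30 mm end flange 33 mm from the upright axis. Branch starts towards the end block within 0.3 rad; may end any way. Loose; foot: round flange 40 mm across, 8 mm thick. Origin: centre of its underside, z up. Starts upright on its pad, origin 7 mm above the table.
- reducer: Conical reducer, plain metal, 58 mm tall, the shortest: a cone from the foot up to a neck, with a round top flange 28 mm across from 44 to 58 mm above its origin. Round. About 0.17 kg. Loose; foot: round flange 40 mm across, 8 mm thick. Origin: centre of its underside, z up. Starts upright on its pad, origin 7 mm above the table.
- valve: Small hand valve, 82 mm tall, the tallest: a square 34 mm metal body from 8 to 50 mm, topped by a round black hand knob 32 mm across (36 mm over its look-only ribs) from 62 to 82 mm above its origin, rigid with the body. About 0.33 kg. Loose; foot: round flange 40 mm across, 8 mm thick. Origin: centre of its underside, z up. Starts upright on its pad, origin 7 mm above the table.
- pad_nipple: Fixed cork pad, 50 x 50 x 4 mm, in the store rack, the one the nipple stands on at the start (centred, within the noise); it stays there and so marks where that fitting came from. Origin: centre of its underside, 3 mm above the table; its top is at 7 mm. All four pads look alike; axes as the store rack's.
- pad_tee: Fixed cork pad, 50 x 50 x 4 mm, in the store rack, the one the tee stands on at the start (centred, within the noise); it stays there and so marks where that fitting came from. Origin: centre of its underside, 3 mm above the table; its top is at 7 mm. All four pads look alike; axes as the store rack's.
- pad_reducer: Fixed cork pad, 50 x 50 x 4 mm, in the store rack, the one the reducer stands on at the start (centred, within the noise); it stays there and so marks where that fitting came from. Origin: centre of its underside, 3 mm above the table; its top is at 7 mm. All four pads look alike; axes as the store rack's.
- pad_valve: Fixed cork pad, 50 x 50 x 4 mm, in the store rack, the one the valve stands on at the start (centred, within the noise); it stays there and so marks where that fitting came from. Origin: centre of its underside, 3 mm above the table; its top is at 7 mm. All four pads look alike; axes as the store rack's.
- store: Store rack: fixed steel tray, 276 x 72 mm, rim 10 mm high, floor 3 mm. Fittings stand in a row along its x, on cork pads at x = -96, -32, 32, 96 mm, y = 0. A raised dark end block (20 x 72 mm, 36 mm tall) stands at its +x end, x = 150. Origin: centre of the underside, on the table. At any yaw, left or right.
- kit: Kit rack: fixed, wooden, 272 x 72 mm, four square 56 mm pockets in a row along its x, centred at x = -96, -32, 32, 96 mm, y = 0; floor 4 mm, walls 8 mm thick, top 12 mm above the table. From store x = 96 to x = -96 here, from 32 to -32, etc. A raised dark end block (20 x 72 mm, 36 mm tall) stands at its +x end, x = 150. Origin: centre of the underside, on the table. At any yaw, left or right.
Not all that is in view belongs to the job. What is shaped like the pad_nipple but yellow is not meant. Leave any pink look-alike of the tee alone.

How it is judged:
By the outcome, as a careful person would: the job done as asked, in the order asked, and still so for the second after the job is handed in, with the robot touching nothing.
It also fails if it takes over 120 s, if anything falls off the work surface, if the arm or the gripper's body presses on something with over 40 N, if the wrist force passes 120 N, or if a joint passes its speed limit or range.

### The arm

A 6-joint arm with a two-finger parallel gripper is mounted at the origin on the work surface. World frame = base frame: x ahead of the robot, y to its left, z up, the work surface at z = 0. Lengths are in mm, angles in rad, forces in N, time in s.
With the tool pointing down it reaches from about 350 to 975 mm from the base axis. Payload 7.1 kg.
Tool frame: the origin (TCP) lies midway between the tips of the shut fingers; the grasp point (between the pads) lies 19 mm behind it; z points along the fingers, x is the direction in which the jaws open and shut, and the axes are right-handed (so a half turn about z gives the same grasp; the last joint's range is limited). The gripper opens to 88 mm and grips with 3 to 60 N. Pads are 20 mm wide; open, the fingers measure 115 mm over their backs; the gripper's body (75 mm by 178 mm) begins 61 mm behind the grasp point.
Start: joints at [-1.197, 0.423, 1.63, -0, 1.089, -0.019], TCP at [239.251, -577.377, 222.675] pointing down, gripper open.
Joint ranges: [-3, 3], [-0.9, 2.11], [0.09, 2.58], [-1.31, 4.45], [0.11, 2.69], [-2.54, 2.54]. Speed limits (rad/s): [2.39, 2.39, 3.01, 3.14, 3.14, 3.14].

### API

Orientations are given as a rotation vector (axis times angle).
In Python, from workcell import telemetry, imaging, ticket gives the robot as it stands.
- The arm moves only by the tool jog_arm, never from a script. Its arguments are lists of equal length, an entry for each row: "travel": the shift along the world's x, y, z in units of 400 mm (1.0 is 400 mm), a list of three; "dr": the turn, a rotation vector about the world's x, y, z in units of 90 degrees (1.0 is 90 degrees), a list of three. In form: {"travel": [[tx, ty, tz], ...], "dr": [[wx, wy, wz], ...]}. A call has exactly 10 rows; each row is the pose to reach, as a shift and turn from the pose measured when the call began; what a row does not reach only later rows make up. A row lasts 1/10 s, in which the tool goes at most 50 mm and 8.59 degrees, less where a joint would pass 70% of its speed; a pose out of reach is approached as far as the arm can. A call with a number of a shift or a turn outside -1 to 1 is refused whole. A call with a gripper value outside its range is refused whole. "hand" is the opening, from -1 (shut) to 1 (fully open), set as the call begins (left out, the last holds). The fingers move at their own pace and stop on an object; the grip force is fixed at half the most. Time passes only in rows, so rows that repeat a pose let the fingers close, or fill a call up. It gives the time, the measured TCP pose, the force and the opening at its end, in the units of the state.
- telemetry.get_obs(): the state, without advancing time (a new reading comes with each control period).
- imaging.get_image(name): name is "scene" or "top"; returns a dict with "pixels" (480x640x3 uint8, red, green, blue), "range_z" (480x640 float32, mm along the optical axis (not along the pixel's ray), 0 where there is no reading), "fx", "fy", "cx", "cy" (pixels), "extrinsics" (4x4, takes a point from world to camera coordinates). Camera axes: x right, y down, z forward; pixel columns grow to the right and rows downward; lengths in mm; the calibration is good to about 2 mm. A picture is of the moment at which its call begins.
- ticket.close_job(): hands the job in, once; it reports no verdict.
The state is a dict: "t": time; "qpos": joint angles; "qvel": joint speeds; "joint_torque": joint torques, N m; "ee_pos": TCP position; "orientation": TCP orientation; "ft_force": force on the tool from outside, world axes, zero at the start; "moment": the same for the moment, N m; "width": finger opening in mm.
Only numpy, scipy, OpenCV 4.12 (cv2) and the standard library are available. Lean on these libraries where they do the work, as an engineer would, in place of code of your own. Each camera call takes 0.05 s, during which the arm holds its last target. There are 200 camera calls.

## Working session

There is one attempt and no reset: what is moved stays moved. The work goes in short steps, Python scripts to look and compute and a tool call to move; the robot and the scene stay as the last step left them, time stands still between calls to the robot, and variables do not carry over. Pictures are saved under pics/ and viewed, about 12 in all and at most 16, crops included, and the job is handed in when it is done.

Besides the shell and the picture viewer there is one more tool, called after "Request:" by a JSON object that holds its "name" and its "arguments", one argument or row to a line. jog_arm: Moves the arm, as the interface text tells. Its arguments: {"type":"object","properties":{"travel":{"type":"array"},"dr":{"type":"array"},"hand":{"type":"number"}},"required":["travel","dr"]}

```bash
mkdir -p pics; ls
python3 - <<'E'
from workcell import telemetry, imaging
import cv2,numpy as np
print(telemetry.get_obs())
for n in("scene","top"):
    d=imaging.get_image(n); np.savez(f"{n}0.npz",**d)
    cv2.imwrite(f"pics/{n}0.png",d["pixels"][:,:,::-1])
    print(n,d["fx"],d["fy"],d["cx"],d["cy"],np.round(d["extrinsics"],3).tolist(), (d["range_z"]>0).mean())
E
```

```text
pics
{'t': 0.0, 'qpos': array([-1.19701209e+00,  4.23808597e-01,  1.63070734e+00, -2.01417738e-05,
        1.08862084e+00, -1.90262479e-02]), 'qvel': array([-0.00129503,  0.00088791, -0.0017419 ,  0.00034963, -0.00107805,
       -0.00038599]), 'joint_torque': array([-1.56973047e-04, -5.44625545e+01, -2.73665607e+01,  6.41538925e-02,
        2.29385012e-02, -1.16248566e-04]), 'ee_pos': array([ 239.03544998, -576.86241747,  221.91503197]), 'orientation': array([-2.61152241e+00,  1.74473541e+00,  2.00625078e-03]), 'ft_force': array([ 0.01901101, -0.15216417,  0.51302383]), 'moment': array([-0.01023265, -0.01701158,  0.01650681]), 'width': 87.95147477122723}
scene 574.7404031701152 574.7404031701152 321.05255086262696 240.81408651635127 [[-0.634, 0.773, -0.012, 326.363], [0.654, 0.528, -0.542, -308.348], [-0.413, -0.351, -0.84, 1406.973], [0.0, 0.0, 0.0, 1.0]] 0.996005859375
top 505.51592367175544 505.51592367175544 320.9108012903424 246.71988954213566 [[-0.027, -1.0, -0.011, -8.45], [-0.991, 0.029, -0.131, 518.216], [0.132, 0.008, -0.991, 818.771], [0.0, 0.0, 0.0, 1.0]] 0.9960319010416666
```

```bash
ls -la .
```

```text
total 4220
drwxr-xr-x  3 agent agent    4096 Dec  5 15:36 .
drwxr-xr-x 23 root  root     4096 Dec  5 15:35 ..
drwxr-xr-x  2 agent agent    4096 Dec  5 15:36 pics
-rw-r--r--  1 agent agent 2152268 Dec  5 15:36 scene0.npz
-rw-r--r--  1 agent agent 2152268 Dec  5 15:36 top0.npz
```

View pics/scene0.png

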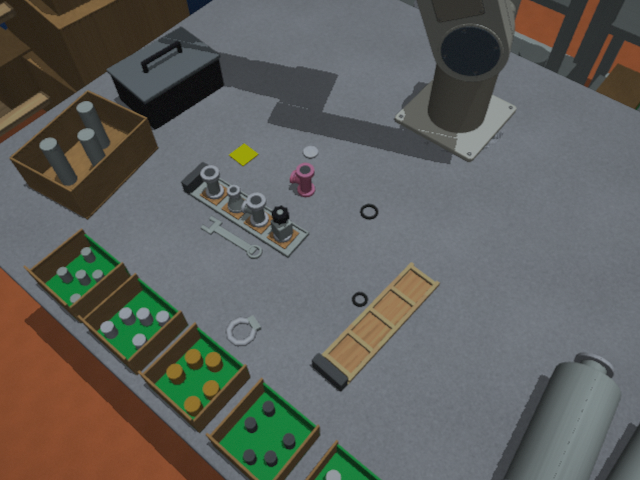

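View pics/top0.png

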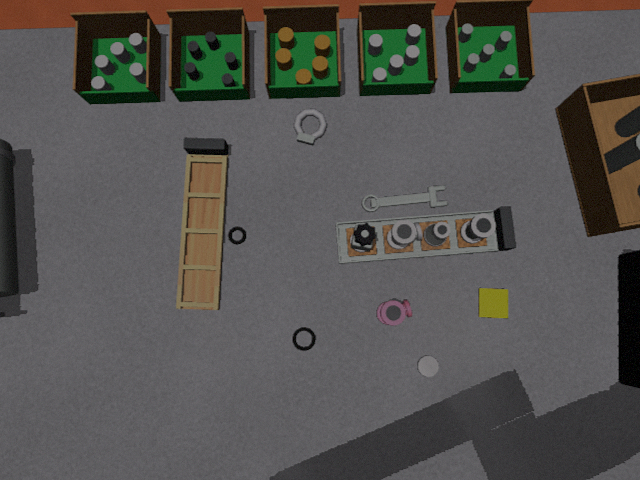

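The scene view shows the store row with its block at about (195,178), then nipple (211,185), reducer (235,197), tee (256,208) and valve (281,222). The kit's block is at (331,371). In the top view the fittings are at (483,225), (440,231), (403,233) and (365,235), and the store block is at (505,228). The kit block is at (205,146) with pockets below it. The pink tee and yellow pad are distractors.

```bash
cat > h.py <<'E'
import numpy as np,cv2
def load(f): return dict(np.load(f))
def cloud(d):
    v,u=np.mgrid[:480,:640]; z=d["range_z"].astype(float)
    P=np.stack([(u-d["cx"])/d["fx"]*z,(v-d["cy"])/d["fy"]*z,z],-1)
    E=d["extrinsics"]; W=(P-E[:3,3])@E[:3,:3]; W[z<=0]=np.nan
    return W
def ray(d,uv,h):   # pixel ray to plane z=h
    E=d["extrinsics"]; R=E[:3,:3]; c=-R.T@E[:3,3]
    uv=np.atleast_2d(uv).astype(float)
    r=np.c_[(uv[:,0]-d["cx"])/d["fx"],(uv[:,1]-d["cy"])/d["fy"],np.ones(len(uv))]@R
    return c+r*((h-c[2])/r[:,2])[:,None]
def circ(p):
    A=np.c_[2*p[:,:2],np.ones(len(p))]; s=np.linalg.lstsq(A,(p[:,:2]**2).sum(1),rcond=None)[0]
    return s[:2],np.sqrt(s[2]+s[:2]@s[:2])
E
python3 - <<'E'
from h import *
for n in("top","scene"):
    d=load(n+"0.npz");W=cloud(d)
    print(n,"table z", np.nanmedian(W[380:420,100:250,2]) if n=="top" else np.nanmedian(W[250:300,270:300,2]))
    px=d["pixels"].astype(int)
    hsv=cv2.cvtColor(d["pixels"],cv2.COLOR_RGB2HSV)
    X=W[...,:2]
    if n=="top":
        boxes=dict(store=(325,200,520,275),kit=(165,130,240,320))
        for k,(a,b,c,e) in boxes.items():
            w=W[b:e,a:c].reshape(-1,3)
            m=(w[:,2]>30)&(w[:,2]<42)
            if k=="kit": r=cv2.minAreaRect(w[m][:,:2].astype(np.float32)); print("kit block",r,w[m][:,2].mean())
            m=(w[:,2]>5)&(w[:,2]<14); 
            r=cv2.minAreaRect(w[(w[:,2]>6)][:,:2].astype(np.float32)); print(k,r)
    sub=W[190:280,325:500] if n=="top" else W[150:260,175:310]
    w=sub.reshape(-1,3); w=w[w[:,2]>45]
    # cluster on xy
    import scipy.cluster.hierarchy as H
    lab=H.fcluster(H.linkage(w,'single'),8,'distance')
    for l in np.unique(lab):
        q=w[lab==l]
        if len(q)<15: continue
        zt=np.percentile(q[:,2],97); t=q[q[:,2]>zt-5]
        r=cv2.minEnclosingCircle(t[:,:2].astype(np.float32))
        print(len(q),len(t),"ztop",zt.round(1),"circ",np.round(r[0],1),round(r[1],1),"mean",t.mean(0).round(1))
E
```

```text
top table z 0.12378751547246811
store ((553.498779296875, -198.24801635742188), (107.97403717041016, 298.1560974121094), 2.941879987716675)
kit block ((705.0664672851562, 176.18309020996094), (71.76943969726562, 20.635679244995117), 86.71383666992188) 35.22602004853408
kit ((567.008544921875, 169.7802734375), (103.5645523071289, 295.5712890625), 86.82648468017578)
512 456 ztop 79.6 circ [ 539.8 -283.8] 20.2 mean [ 539.9 -283.6   77.2]
372 330 ztop 91.2 circ [530.  -92.1] 17.7 mean [530.  -91.9  88.9]
95 73 ztop 59.0 circ [522.1 -90.1] 17.4 mean [518.5 -87.4  56.6]
492 461 ztop 81.5 circ [ 533.3 -155.9] 19.9 mean [ 533.2 -155.8   79. ]
79 45 ztop 55.7 circ [ 538.8 -183.8] 10.4 mean [ 539.  -184.6   53. ]
249 217 ztop 67.4 circ [ 536.9 -219.5] 13.8 mean [ 536.5 -219.5   65.1]
scene table z -0.24641723226069595
221 145 ztop 74.9 circ [ 406.1 -133.1] 21.0 mean [ 408.1 -135.1   72.3]
273 176 ztop 80.0 circ [ 540.5 -282.6] 20.9 mean [ 540.4 -282.6   77.1]
37 13 ztop 57.0 circ [ 545.3 -276.2] 10.8 mean [ 547.2 -274.    54.7]
426 170 ztop 91.0 circ [529.8 -92.3] 18.5 mean [530.8 -91.4  88.6]
165 93 ztop 67.9 circ [ 538.3 -218. ] 14.1 mean [ 537.6 -218.4   65.4]
292 207 ztop 81.9 circ [ 535.3 -155.4] 21.6 mean [ 534.3 -154.4   79.2]
86 32 ztop 56.3 circ [ 535.5 -164.6] 23.1 mean [ 539.9 -164.    53.2]
```

Run:
```python
from h import *
for n,(a,b,c,e) in dict(top=(165,155,240,320),scene=(300,255,450,395)).items():
    d=load(n+"0.npz");W=cloud(d)[b:e,a:c]
    hsv=cv2.cvtColor(d["pixels"],cv2.COLOR_RGB2HSV)[b:e,a:c]
    m=((hsv[...,1]>60)&(hsv[...,2]>90)).astype(np.uint8)
    k,l,s,_=cv2.connectedComponentsWithStats(m); i=1+np.argmax(s[1:,4]); m=l==i
    w=W[m]; r=cv2.minAreaRect(w[:,:2].astype(np.float32)); print(n,"wood",np.round(cv2.boxPoints(r),1).tolist(),np.round(r[0],1),np.round(r[1],1),r[2])
    wt=w[w[:,2]>9.5]; print("rim z",np.median(wt[:,2]),"floor z",np.median(w[w[:,2]<7,2]))
    # pocket floors
    f=(m&(W[...,2]<7)).astype(np.uint8); f=cv2.erode(f,np.ones((2,2)))
    k,l,s,c2=cv2.connectedComponentsWithStats(f)
    for j in range(1,k):
        if s[j,4]>100: q=W[l==j]; rr=cv2.minAreaRect(q[:,:2].astype(np.float32)); print("pocket",np.round(rr[0],1),np.round(rr[1],1),round(rr[2],1))
```

```text
top wood [[417.70001220703125, 157.39999389648438], [692.2000122070312, 140.5], [696.5, 211.89999389648438], [422.1000061035156, 228.8000030517578]] [557.1 184.7] [ 71.6 275. ] 86.48190307617188
rim z 11.811120113746355 floor z 3.6604348393295165
pocket [651.8 179.7] [51.7 53.2] 86.8
pocket [587.3 182.9] [51.6 52.4] 86.6
pocket [523.5 187.2] [53.  53.5] 86.8
pocket [459.3 190.7] [51.9 54. ] 86.4
scene wood [[418.70001220703125, 163.1999969482422], [693.5999755859375, 142.3000030517578], [699.0, 213.39999389648438], [424.20001220703125, 234.39999389648438]] [558.9 188.3] [ 71.4 275.6] 85.6347885131836
rim z 11.934565206792103 floor z 3.779643434225017
pocket [457.9 191.2] [53.5 49.7] 86.2
pocket [520.9 187.1] [54.  51.4] 85.5
pocket [586.6 183.6] [52.7 51.4] 88.1
pocket [649.9 180.2] [53.3 51.7] 87.7
```

Request:
{"name": "jog_arm", "arguments": {
  "travel": [
    [0,0,0],
    [0.05,0.05,0],
    [0.15,0.15,0],
    [0.25,0.25,0],
    [0.35,0.35,0],
    [0.45,0.45,0],
    [0.55,0.55,0],
    [0.65,0.65,-0.05],
    [0.752,0.735,-0.1],
    [0.752,0.735,-0.15]
  ],
  "dr": [
    [0,0,0.08],
    [0,0,0.16],
    [0,0,0.24],
    [0,0,0.32],
    [0,0,0.4],
    [0,0,0.48],
    [0,0,0.56],
    [0,0,0.64],
    [0,0,0.72],
    [0,0,0.784]
  ],
  "hand": 1
}}

```text
t: 1.1
ee_pos: [538.4, -285.6, 167.6]
orientation: [3.138, 0.093, 0.004]
ft_force: [-0.6, -0.2, 0.4]
width: 87.4
```

Request:
{"name": "jog_arm", "arguments": {
  "travel": [
    [0.004,0.006,-0.03],
    [0.004,0.006,-0.07],
    [0.004,0.006,-0.11],
    [0.004,0.006,-0.15],
    [0.004,0.006,-0.19],
    [0.004,0.006,-0.23],
    [0.004,0.006,-0.27],
    [0.004,0.006,-0.289],
    [0.004,0.006,-0.289],
    [0.004,0.006,-0.289]
  ],
  "dr": [
    [0,0,0],
    [0,0,0],
    [0,0,0],
    [0,0,0],
    [0,0,0],
    [0,0,0],
    [0,0,0],
    [0,0,0],
    [0,0,0],
    [0,0,0]
  ]
}}

```text
t: 2.1
ee_pos: [540.2, -283.3, 52.1]
orientation: [3.138, 0.093, 0.004]
ft_force: [-0.2, 0.3, -0.2]
width: 87.9
```

Run:
```python
from workcell import telemetry, imaging
import cv2,numpy as np
o=telemetry.get_obs();print(o["ee_pos"],o["orientation"],o["ft_force"])
d=imaging.get_image("scene");e=imaging.get_image("top")
cv2.imwrite("pics/a.png",np.hstack([cv2.resize(x["pixels"][v:v+150,u:u+160,::-1],(400,375)) for x,u,v in((d,160,110),(e,380,150))]))
```

```text
[ 540.23107918 -283.33436132   52.06296422] [3.13800433 0.09283027 0.00407959] [-0.18417475  0.26284852 -0.20638   ]
```

View pics/a.png

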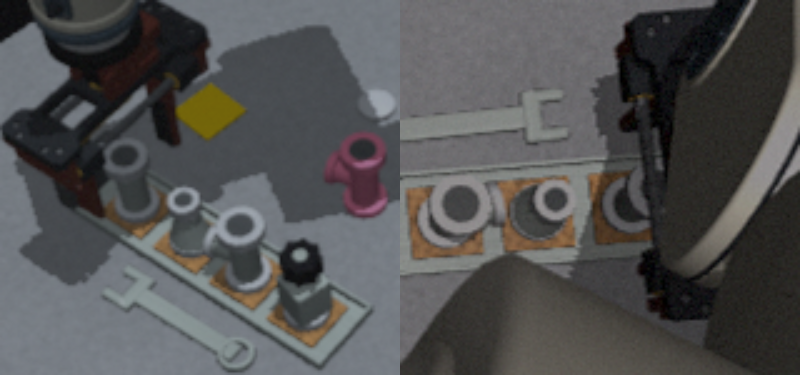

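The crop shows the fingers on either side of the nipple at about (125,170), with the neighbours clear. I'll close the gripper.

Request:
{"name": "jog_arm", "arguments": {
  "travel": [
    [0,0,0],
    [0,0,0],
    [0,0,0],
    [0,0,0],
    [0,0,0],
    [0,0,0],
    [0,0,0],
    [0,0,0],
    [0,0,0],
    [0,0,0]
  ],
  "dr": [
    [0,0,0],
    [0,0,0],
    [0,0,0],
    [0,0,0],
    [0,0,0],
    [0,0,0],
    [0,0,0],
    [0,0,0],
    [0,0,0],
    [0,0,0]
  ],
  "hand": -1
}}

```text
t: 3.2
ee_pos: [540.6, -283.5, 52.7]
orientation: [3.137, 0.093, 0.006]
ft_force: [0.1, 0.4, -0.5]
width: 39.5
```

Request:
{"name": "jog_arm", "arguments": {
  "travel": [
    [0,0,0.01],
    [0,0,0.03],
    [0,0,0.06],
    [0,0,0.1],
    [0,0,0.14],
    [0,0,0.18],
    [0,0,0.22],
    [0,0,0.25],
    [0,0,0.27],
    [0,0,0.27]
  ],
  "dr": [
    [0,0,0],
    [0,0,0],
    [0,0,0],
    [0,0,0],
    [0,0,0],
    [0,0,0],
    [0,0,0],
    [0,0,0],
    [0,0,0],
    [0,0,0]
  ]
}}

```text
t: 4.2
ee_pos: [541.3, -283.8, 162.1]
orientation: [3.136, 0.093, 0.009]
ft_force: [0.1, -0.6, -2.2]
width: 39.3
```

Request:
{"name": "jog_arm", "arguments": {
  "travel": [
    [-0.003,0.02,0],
    [-0.01,0.06,0],
    [-0.02,0.12,0],
    [-0.03,0.18,0],
    [-0.04,0.25,0],
    [-0.05,0.32,0],
    [-0.06,0.39,0],
    [-0.08,0.46,0],
    [-0.09,0.53,0],
    [-0.1,0.6,0]
  ],
  "dr": [
    [0,0,0.02],
    [0,0,0.05],
    [0,0,0.1],
    [0,0,0.15],
    [0,0,0.2],
    [0,0,0.25],
    [0,0,0.3],
    [0,0,0.35],
    [0,0,0.4],
    [0,0,0.46]
  ]
}}

```text
t: 5.2
ee_pos: [499.6, -41.7, 161.4]
orientation: [2.9, 1.206, 0.008]
ft_force: [0.7, -0.4, -2.3]
width: 39.1
```

```bash
cat > g.py <<'E'
import sys,numpy as np
from workcell import telemetry
o=telemetry.get_obs(); p=o["ee_pos"]; r=o["orientation"]; yaw=2*np.degrees(np.arctan2(r[1],r[0]))
yaw=(yaw+180)%360-180
t=np.array([float(x) for x in sys.argv[1:5]])
print("pos",p.round(1),"yaw",yaw.round(1),"w",o["width"],"f",o["ft_force"].round(1))
print("travel",((t[:3]-p)/400).round(4),"dr",((t[3]-yaw)/90).round(3))
E
python3 g.py 459 190.7 162 86.6
```

```text
pos [499.6 -41.7 161.4] yaw 45.2 w 39.12755673300189 f [ 0.7 -0.4 -2.3]
travel [-0.1016  0.5809  0.0015] dr 0.461
```

Request:
{"name": "jog_arm", "arguments": {
  "travel": [
    [-0.01,0.07,0],
    [-0.025,0.14,0],
    [-0.035,0.21,0],
    [-0.05,0.28,0],
    [-0.06,0.35,0],
    [-0.07,0.42,0],
    [-0.08,0.48,0],
    [-0.09,0.53,0],
    [-0.1,0.565,0],
    [-0.1015,0.581,0]
  ],
  "dr": [
    [0,0,0.05],
    [0,0,0.1],
    [0,0,0.16],
    [0,0,0.21],
    [0,0,0.26],
    [0,0,0.31],
    [0,0,0.36],
    [0,0,0.41],
    [0,0,0.445],
    [0,0,0.461]
  ]
}}

```text
t: 6.2
ee_pos: [457.6, 191.9, 160.9]
orientation: [-2.28, -2.159, -0.006]
ft_force: [0.3, -0.3, -2.0]
width: 39.0
```

```bash
python3 g.py 459 190.7 50 86.6
python3 - <<'E'
from h import *
from workcell import imaging
d=imaging.get_image("scene"); np.savez("s1.npz",**d);e=imaging.get_image("top")
cv2.imwrite("pics/b.png",np.hstack([cv2.resize(x["pixels"][v:v+180,u:u+192,::-1],(400,375)) for x,u,v in((d,280,190),(e,130,150))]))
E
```

```text
pos [457.6 191.9 160.9] yaw 86.9 w 39.001517102639546 f [ 0.3 -0.3 -2. ]
travel [ 0.0036 -0.0031 -0.2774] dr -0.003
```

View pics/b.png

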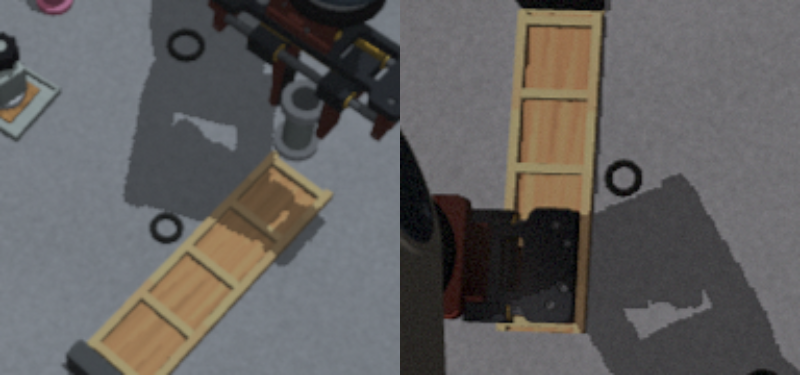

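The nipple hangs upright between the fingers at about (298,120) in the left crop, above the last pocket. I'll lower it.

Request:
{"name": "jog_arm", "arguments": {
  "travel": [
    [0.003,-0.003,-0.03],
    [0.003,-0.003,-0.07],
    [0.003,-0.003,-0.11],
    [0.003,-0.003,-0.15],
    [0.003,-0.003,-0.19],
    [0.003,-0.003,-0.22],
    [0.003,-0.003,-0.245],
    [0.003,-0.003,-0.26],
    [0.003,-0.003,-0.268],
    [0.003,-0.003,-0.27]
  ],
  "dr": [
    [0,0,0],
    [0,0,0],
    [0,0,0],
    [0,0,0],
    [0,0,0],
    [0,0,0],
    [0,0,0],
    [0,0,0],
    [0,0,0],
    [0,0,0]
  ]
}}

```text
t: 7.3
ee_pos: [459.8, 190.1, 53.1]
orientation: [-2.283, -2.156, -0.007]
ft_force: [-0.2, -0.2, -1.4]
width: 39.4
```

Request:
{"name": "jog_arm", "arguments": {
  "travel": [
    [0,0,-0.001],
    [0,0,-0.003],
    [0,0,-0.005],
    [0,0,-0.007],
    [0,0,-0.009],
    [0,0,-0.009],
    [0,0,-0.009],
    [0,0,-0.009],
    [0,0,-0.009],
    [0,0,-0.009]
  ],
  "dr": [
    [0,0,0],
    [0,0,0],
    [0,0,0],
    [0,0,0],
    [0,0,0],
    [0,0,0],
    [0,0,0],
    [0,0,0],
    [0,0,0],
    [0,0,0]
  ]
}}

```text
t: 8.3
ee_pos: [459.9, 190.2, 49.6]
orientation: [-2.283, -2.156, -0.008]
ft_force: [-0.7, 0.7, 3.8]
width: 39.4
```

Request:
{"name": "jog_arm", "arguments": {
  "travel": [
    [0,0,0],
    [0,0,0],
    [0,0,0],
    [0,0,0],
    [0,0,0],
    [0,0,0.03],
    [0,0,0.08],
    [0,0,0.14],
    [0,0,0.2],
    [0,0,0.24]
  ],
  "dr": [
    [0,0,0],
    [0,0,0],
    [0,0,0],
    [0,0,0],
    [0,0,0],
    [0,0,0],
    [0,0,0],
    [0,0,0],
    [0,0,0],
    [0,0,0]
  ],
  "hand": 1
}}

```text
t: 9.3
ee_pos: [460.5, 190.4, 148.0]
orientation: [-2.284, -2.157, -0.011]
ft_force: [0.3, -0.6, 0.4]
width: 87.8
```

```bash
python3 g.py 537.7 -218.8 150 3.2
```

```text
pos [460.5 190.4 148. ] yaw 86.7 w 87.75933177487877 f [ 0.3 -0.6  0.4]
travel [ 0.193 -1.023  0.005] dr -0.928
```

Request:
{"name": "jog_arm", "arguments": {
  "travel": [
    [0.01,-0.06,0],
    [0.03,-0.17,0],
    [0.05,-0.28,0],
    [0.08,-0.39,0],
    [0.1,-0.5,0],
    [0.12,-0.61,0],
    [0.14,-0.72,0],
    [0.16,-0.83,0],
    [0.18,-0.94,0],
    [0.193,-1.0,0]
  ],
  "dr": [
    [0,0,-0.09],
    [0,0,-0.18],
    [0,0,-0.27],
    [0,0,-0.36],
    [0,0,-0.46],
    [0,0,-0.56],
    [0,0,-0.65],
    [0,0,-0.74],
    [0,0,-0.84],
    [0,0,-0.928]
  ]
}}

```text
t: 10.3
ee_pos: [538.2, -212.9, 149.1]
orientation: [3.135, 0.075, 0.011]
ft_force: [0.2, 0.8, 0.9]
width: 88.1
```

```bash
python3 g.py 537.5 -219 39 3.2;  python3 - <<'E'
from h import *
from workcell import imaging
d=imaging.get_image("scene")
cv2.imwrite("pics/c.png",cv2.resize(d["pixels"][130:400,160:450,::-1],(580,540)))
E
```

```text
pos [ 538.2 -212.9  149.1] yaw 2.7 w 88.05897881082772 f [0.2 0.8 0.9]
travel [-0.0017 -0.0153 -0.2753] dr 0.005
```

View pics/c.png

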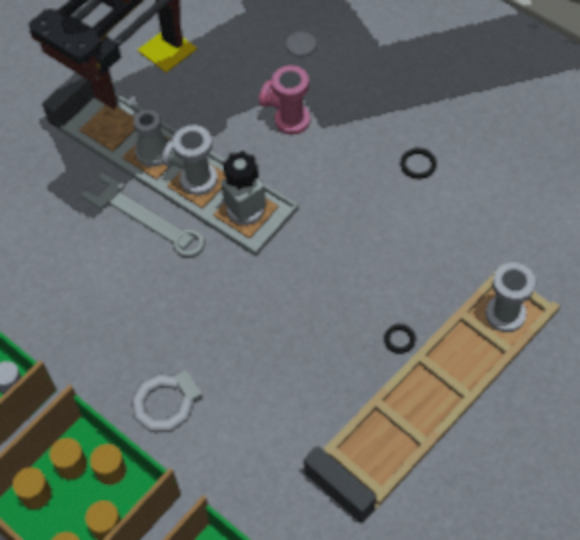

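The nipple stands upright in the pocket farthest from the kit block, at (507,297) in the crop, and its pad is empty. Next is the reducer.

Request:
{"name": "jog_arm", "arguments": {
  "travel": [
    [-0.002,-0.015,-0.03],
    [-0.002,-0.015,-0.07],
    [-0.002,-0.015,-0.11],
    [-0.002,-0.015,-0.15],
    [-0.002,-0.015,-0.19],
    [-0.002,-0.015,-0.23],
    [-0.002,-0.015,-0.26],
    [-0.002,-0.015,-0.275],
    [-0.002,-0.015,-0.275],
    [-0.002,-0.015,-0.275]
  ],
  "dr": [
    [0,0,0.005],
    [0,0,0.005],
    [0,0,0.005],
    [0,0,0.005],
    [0,0,0.005],
    [0,0,0.005],
    [0,0,0.005],
    [0,0,0.005],
    [0,0,0.005],
    [0,0,0.005]
  ]
}}

```text
t: 11.35
ee_pos: [538.7, -221.2, 39.6]
orientation: [3.134, 0.075, 0.014]
ft_force: [-0.2, -0.3, 0.4]
width: 87.8
```

```bash
cat > g.py <<'E'
import sys,numpy as np
from workcell import telemetry
from scipy.spatial.transform import Rotation as R
o=telemetry.get_obs(); p=o["ee_pos"]; C=R.from_rotvec(o["orientation"])
t=np.array([float(x) for x in sys.argv[1:5]])
T=R.from_euler("z",t[3],degrees=True)*R.from_euler("x",180,degrees=True)
print("pos",p.round(1),"w",o["width"].round(1),"f",o["ft_force"].round(1))
print("travel",((t[:3]-p)/400).round(4),"dr",((T*C.inv()).as_rotvec(degrees=True)/90).round(3))
E
python3 g.py 537.5 -219 39 3.2
```

```text
Traceback (most recent call last):
  File "g.py", line 7, in <module>
    print("pos",p.round(1),"w",o["width"].round(1),"f",o["ft_force"].round(1))
                               ^^^^^^^^^^^^^^^^
AttributeError: 'float' object has no attribute 'round'
```

```bash
sed -i 's/o\["width"\].round(1)/round(o["width"],1)/' g.py; python3 g.py 537.5 -219 39 3.2
```

```text
pos [ 538.7 -221.2   39.6] w 87.8 f [-0.2 -0.3  0.4]
travel [-0.0031  0.0054 -0.0015] dr [0.004 0.006 0.005]
```

Request:
{"name": "jog_arm", "arguments": {
  "travel": [
    [-0.003,0.005,-0.001],
    [-0.003,0.005,-0.001],
    [-0.003,0.005,-0.001],
    [-0.003,0.005,-0.001],
    [-0.003,0.005,-0.001],
    [-0.003,0.005,-0.001],
    [-0.003,0.005,-0.001],
    [-0.003,0.005,-0.001],
    [-0.003,0.005,-0.001],
    [-0.003,0.005,-0.001]
  ],
  "dr": [
    [0.004,0.006,0.005],
    [0.004,0.006,0.005],
    [0.004,0.006,0.005],
    [0.004,0.006,0.005],
    [0.004,0.006,0.005],
    [0.004,0.006,0.005],
    [0.004,0.006,0.005],
    [0.004,0.006,0.005],
    [0.004,0.006,0.005],
    [0.004,0.006,0.005]
  ],
  "hand": -1
}}

```text
t: 12.35
ee_pos: [537.5, -219.1, 39.2]
orientation: [3.14, 0.088, -0.001]
ft_force: [1.5, 0.1, -0.8]
width: 27.5
```

Request:
{"name": "jog_arm", "arguments": {
  "travel": [
    [0,0,0],
    [0,0,0.01],
    [0,0,0.03],
    [0,0,0.07],
    [0,0,0.11],
    [0,0,0.16],
    [0,0,0.21],
    [0,0,0.25],
    [0,0,0.27],
    [0,0,0.27]
  ],
  "dr": [
    [0,0,0],
    [0,0,0],
    [0,0,0],
    [0,0,0],
    [0,0,0],
    [0,0,0],
    [0,0,0],
    [0,0,0],
    [0,0,0],
    [0,0,0]
  ]
}}

```text
t: 13.35
ee_pos: [538.4, -219.6, 149.3]
orientation: [3.138, 0.088, 0.004]
ft_force: [-0.1, -0.4, -2.7]
width: 27.3
```

```bash
python3 g.py 522.5 187 147 86.6
```

```text
pos [ 538.4 -219.6  149.3] w 27.3 f [-0.1 -0.4 -2.7]
travel [-0.0398  1.0164 -0.0057] dr [-0.     0.002  0.927]
```

Request:
{"name": "jog_arm", "arguments": {
  "travel": [
    [0,0.02,0],
    [-0.003,0.06,0],
    [-0.006,0.11,0],
    [-0.009,0.16,0],
    [-0.012,0.22,0],
    [-0.014,0.28,0],
    [-0.016,0.34,0],
    [-0.018,0.4,0],
    [-0.02,0.46,0],
    [-0.02,0.52,0]
  ],
  "dr": [
    [0,0,0.02],
    [0,0,0.06],
    [0,0,0.11],
    [0,0,0.16],
    [0,0,0.21],
    [0,0,0.26],
    [0,0,0.31],
    [0,0,0.36],
    [0,0,0.42],
    [0,0,0.48]
  ]
}}

```text
t: 14.35
ee_pos: [529.4, -10.1, 148.4]
orientation: [-2.884, -1.245, -0.002]
ft_force: [0.6, -0.1, -1.7]
width: 27.3
```

```bash
python3 g.py 522.5 187 147 86.6
```

```text
pos [529.4 -10.1 148.4] w 27.3 f [ 0.6 -0.1 -1.7]
travel [-0.0172  0.4926 -0.0035] dr [-0.001  0.001  0.443]
```

Request:
{"name": "jog_arm", "arguments": {
  "travel": [
    [-0.002,0.06,0],
    [-0.004,0.12,0],
    [-0.006,0.18,0],
    [-0.008,0.24,0],
    [-0.01,0.3,0],
    [-0.012,0.36,0],
    [-0.014,0.41,0],
    [-0.016,0.45,0],
    [-0.017,0.48,0],
    [-0.017,0.4925,-0.003]
  ],
  "dr": [
    [0,0,0.05],
    [0,0,0.1],
    [0,0,0.16],
    [0,0,0.21],
    [0,0,0.26],
    [0,0,0.31],
    [0,0,0.36],
    [0,0,0.4],
    [0,0,0.43],
    [0,0,0.443]
  ]
}}

```text
t: 15.35
ee_pos: [522.1, 188.0, 146.7]
orientation: [-2.283, -2.157, -0.001]
ft_force: [0.8, -0.3, -2.4]
width: 27.0
```

```bash
python3 g.py 522.5 187 37 86.6
```

```text
pos [522.1 188.  146.7] w 27.0 f [ 0.8 -0.3 -2.4]
travel [ 0.0011 -0.0025 -0.2742] dr [-0.001 -0.    -0.002]
```

Request:
{"name": "jog_arm", "arguments": {
  "travel": [
    [0.001,-0.0025,-0.03],
    [0.001,-0.0025,-0.07],
    [0.001,-0.0025,-0.11],
    [0.001,-0.0025,-0.15],
    [0.001,-0.0025,-0.19],
    [0.001,-0.0025,-0.22],
    [0.001,-0.0025,-0.245],
    [0.001,-0.0025,-0.26],
    [0.001,-0.0025,-0.266],
    [0.001,-0.0025,-0.268]
  ],
  "dr": [
    [0,0,0],
    [0,0,0],
    [0,0,0],
    [0,0,0],
    [0,0,0],
    [0,0,0],
    [0,0,0],
    [0,0,0],
    [0,0,0],
    [0,0,0]
  ]
}}

```text
t: 16.35
ee_pos: [522.6, 187.0, 39.5]
orientation: [-2.283, -2.157, -0.001]
ft_force: [0.6, -0.6, -1.5]
width: 27.1
```

Request:
{"name": "jog_arm", "arguments": {
  "travel": [
    [0,0,-0.001],
    [0,0,-0.003],
    [0,0,-0.005],
    [0,0,-0.007],
    [0,0,-0.008],
    [0,0,-0.008],
    [0,0,-0.008],
    [0,0,-0.008],
    [0,0,-0.008],
    [0,0,-0.008]
  ],
  "dr": [
    [0,0,0],
    [0,0,0],
    [0,0,0],
    [0,0,0],
    [0,0,0],
    [0,0,0],
    [0,0,0],
    [0,0,0],
    [0,0,0],
    [0,0,0]
  ]
}}

```text
t: 17.35
ee_pos: [522.6, 187.0, 36.3]
orientation: [-2.283, -2.157, -0.001]
ft_force: [1.5, 0.7, -1.8]
width: 27.4
```

Request:
{"name": "jog_arm", "arguments": {
  "travel": [
    [0,0,-0.0005],
    [0,0,-0.001],
    [0,0,-0.0015],
    [0,0,-0.002],
    [0,0,-0.0025],
    [0,0,-0.003],
    [0,0,-0.003],
    [0,0,-0.003],
    [0,0,-0.003],
    [0,0,-0.003]
  ],
  "dr": [
    [0,0,0],
    [0,0,0],
    [0,0,0],
    [0,0,0],
    [0,0,0],
    [0,0,0],
    [0,0,0],
    [0,0,0],
    [0,0,0],
    [0,0,0]
  ]
}}

```text
t: 18.35
ee_pos: [522.8, 187.1, 36.1]
orientation: [-2.283, -2.157, -0.002]
ft_force: [-3.0, 0.5, 10.8]
width: 27.2
```

Contact at 10.8 N. Releasing.

Request:
{"name": "jog_arm", "arguments": {
  "travel": [
    [0,0,0],
    [0,0,0],
    [0,0,0],
    [0,0,0],
    [0,0,0],
    [0,0,0.03],
    [0,0,0.1],
    [0,0,0.17],
    [0,0,0.24],
    [0,0,0.29]
  ],
  "dr": [
    [0,0,0],
    [0,0,0],
    [0,0,0],
    [0,0,0],
    [0,0,0],
    [0,0,0],
    [0,0,0],
    [0,0,0],
    [0,0,0],
    [0,0,0]
  ],
  "hand": 1
}}

```text
t: 19.35
ee_pos: [523.4, 187.3, 154.8]
orientation: [2.283, 2.158, 0.005]
ft_force: [-0.4, -0.4, -0.4]
width: 87.9
```

```bash
python3 g.py 534 -155.7 153 3.2
```

```text
pos [523.4 187.3 154.8] w 87.9 f [-0.4 -0.4 -0.4]
travel [ 0.0264 -0.8576 -0.0044] dr [ 0.     0.002 -0.928]
```

Request:
{"name": "jog_arm", "arguments": {
  "travel": [
    [0.003,-0.05,0],
    [0.006,-0.14,0],
    [0.008,-0.23,0],
    [0.01,-0.32,0],
    [0.014,-0.42,0],
    [0.017,-0.52,0],
    [0.02,-0.62,0],
    [0.023,-0.72,0],
    [0.026,-0.81,0],
    [0.026,-0.8575,0]
  ],
  "dr": [
    [0,0,-0.09],
    [0,0,-0.18],
    [0,0,-0.27],
    [0,0,-0.36],
    [0,0,-0.46],
    [0,0,-0.56],
    [0,0,-0.65],
    [0,0,-0.74],
    [0,0,-0.84],
    [0,0.002,-0.928]
  ]
}}

```text
t: 20.35
ee_pos: [533.9, -158.3, 155.8]
orientation: [3.139, 0.076, 0.002]
ft_force: [-0.8, 1.3, -0.5]
width: 88.0
```

```bash
python3 g.py 534 -155.6 54 3.2;  python3 - <<'E'
from h import *
from workcell import imaging
d=imaging.get_image("scene")
cv2.imwrite("pics/d.png",cv2.resize(d["pixels"][130:400,160:450,::-1],(580,540)))
E
```

```text
pos [ 533.9 -158.3  155.8] w 88.0 f [-0.8  1.3 -0.5]
travel [ 2.000e-04  6.800e-03 -2.544e-01] dr [0.001 0.001 0.005]
```

View pics/d.png

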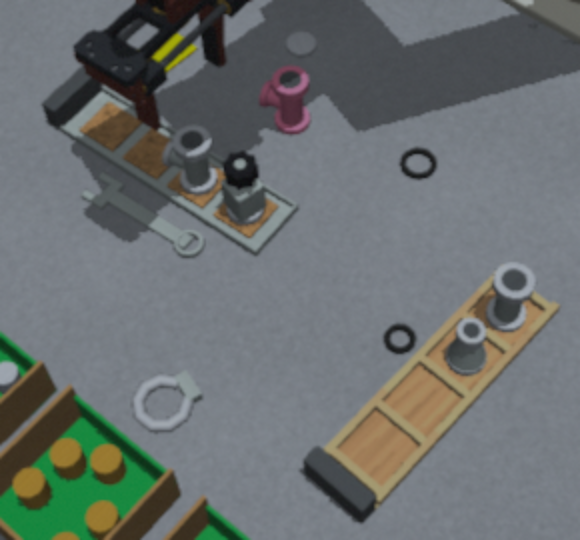

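The reducer stands upright in the second pocket, at (466,345) in the crop. Next is the tee.

```bash
python3 g.py 534 -155.6 54 3.2
```

```text
pos [ 534.2 -159.8  155.8] w 88.0 f [-0.1 -1.7 -0.1]
travel [-0.0005  0.0105 -0.2545] dr [0.001 0.001 0.01 ]
```

Request:
{"name": "jog_arm", "arguments": {
  "travel": [
    [0,0.01,-0.03],
    [0,0.01,-0.07],
    [0,0.01,-0.11],
    [0,0.01,-0.15],
    [0,0.01,-0.19],
    [0,0.01,-0.22],
    [0,0.01,-0.24],
    [0,0.01,-0.254],
    [0,0.01,-0.254],
    [0,0.01,-0.254]
  ],
  "dr": [
    [0,0,0.01],
    [0,0,0.01],
    [0,0,0.01],
    [0,0,0.01],
    [0,0,0.01],
    [0,0,0.01],
    [0,0,0.01],
    [0,0,0.01],
    [0,0,0.01],
    [0,0,0.01]
  ]
}}

```text
t: 21.4
ee_pos: [534.5, -155.8, 54.5]
orientation: [3.138, 0.089, 0.004]
ft_force: [-0.1, -0.6, -0.3]
width: 87.7
```

```bash
python3 g.py 534 -155.6 54 3.2
```

```text
pos [ 534.5 -155.8   54.5] w 87.7 f [-0.1 -0.6 -0.3]
travel [-0.0013  0.0006 -0.0013] dr [ 0.001  0.002 -0.001]
```

Request:
{"name": "jog_arm", "arguments": {
  "travel": [
    [-0.001,0,-0.001],
    [-0.001,0,-0.001],
    [-0.001,0,-0.001],
    [-0.001,0,-0.001],
    [-0.001,0,-0.001],
    [-0.001,0,-0.001],
    [-0.001,0,-0.001],
    [-0.001,0,-0.001],
    [-0.001,0,-0.001],
    [-0.001,0,-0.001]
  ],
  "dr": [
    [0,0.002,0],
    [0,0.002,0],
    [0,0.002,0],
    [0,0.002,0],
    [0,0.002,0],
    [0,0.002,0],
    [0,0.002,0],
    [0,0.002,0],
    [0,0.002,0],
    [0,0.002,0]
  ],
  "hand": -1
}}

```text
t: 22.4
ee_pos: [534.1, -155.8, 54.1]
orientation: [3.138, 0.089, -0.001]
ft_force: [0.4, 0.4, 0.6]
width: 39.1
```

Request:
{"name": "jog_arm", "arguments": {
  "travel": [
    [0,0,0],
    [0,0,0.01],
    [0,0,0.03],
    [0,0,0.07],
    [0,0,0.11],
    [0,0,0.16],
    [0,0,0.21],
    [0,0,0.25],
    [0,0,0.27],
    [0,0,0.27]
  ],
  "dr": [
    [0,0,0],
    [0,0,0],
    [0,0,0],
    [0,0,0],
    [0,0,0],
    [0,0,0],
    [0,0,0],
    [0,0,0],
    [0,0,0],
    [0,0,0]
  ]
}}

```text
t: 23.4
ee_pos: [534.7, -156.0, 163.4]
orientation: [3.138, 0.089, 0.002]
ft_force: [0.9, 1.1, -2.5]
width: 39.1
```

```bash
python3 g.py 587 183.2 162 86.6
```

```text
pos [ 534.7 -156.   163.4] w 39.1 f [ 0.9  1.1 -2.5]
travel [ 0.1307  0.848  -0.0035] dr [0.001 0.002 0.926]
```

Request:
{"name": "jog_arm", "arguments": {
  "travel": [
    [0.003,0.02,0],
    [0.008,0.05,0],
    [0.014,0.09,0],
    [0.02,0.13,0],
    [0.028,0.18,0],
    [0.036,0.23,0],
    [0.044,0.28,0],
    [0.052,0.33,0],
    [0.06,0.38,0],
    [0.068,0.43,0]
  ],
  "dr": [
    [0,0,0.02],
    [0,0,0.06],
    [0,0,0.11],
    [0,0,0.16],
    [0,0,0.21],
    [0,0,0.26],
    [0,0,0.31],
    [0,0,0.36],
    [0,0,0.42],
    [0,0,0.48]
  ]
}}

```text
t: 24.4
ee_pos: [561.1, 17.4, 162.2]
orientation: [2.883, 1.246, 0.0]
ft_force: [0.4, -0.2, -3.0]
width: 39.2
```

```bash
python3 g.py 587 183.2 162 86.6
```

```text
pos [561.1  17.4 162.2] w 39.2 f [ 0.4 -0.2 -3. ]
travel [ 0.0648  0.4146 -0.0005] dr [0.    0.001 0.443]
```

Request:
{"name": "jog_arm", "arguments": {
  "travel": [
    [0.008,0.05,0],
    [0.016,0.1,0],
    [0.024,0.15,0],
    [0.032,0.2,0],
    [0.04,0.25,0],
    [0.048,0.3,0],
    [0.055,0.35,0],
    [0.06,0.385,0],
    [0.064,0.405,0],
    [0.065,0.4145,0]
  ],
  "dr": [
    [0,0,0.05],
    [0,0,0.1],
    [0,0,0.16],
    [0,0,0.21],
    [0,0,0.26],
    [0,0,0.31],
    [0,0,0.36],
    [0,0,0.4],
    [0,0,0.43],
    [0,0.001,0.443]
  ]
}}

```text
t: 25.4
ee_pos: [586.2, 184.3, 160.9]
orientation: [-2.281, -2.159, 0.004]
ft_force: [-0.3, 0.3, -2.7]
width: 39.1
```

```bash
python3 g.py 587 183.2 54 86.6
```

```text
pos [586.2 184.3 160.9] w 39.1 f [-0.3  0.3 -2.7]
travel [ 0.0019 -0.0026 -0.2672] dr [ 0.001 -0.002 -0.003]
```

Contact is expected near z = 51.

Request:
{"name": "jog_arm", "arguments": {
  "travel": [
    [0.002,-0.0025,-0.03],
    [0.002,-0.0025,-0.07],
    [0.002,-0.0025,-0.11],
    [0.002,-0.0025,-0.15],
    [0.002,-0.0025,-0.19],
    [0.002,-0.0025,-0.22],
    [0.002,-0.0025,-0.245],
    [0.002,-0.0025,-0.26],
    [0.002,-0.0025,-0.266],
    [0.002,-0.0025,-0.267]
  ],
  "dr": [
    [0,-0.002,-0.003],
    [0,-0.002,-0.003],
    [0,-0.002,-0.003],
    [0,-0.002,-0.003],
    [0,-0.002,-0.003],
    [0,-0.002,-0.003],
    [0,-0.002,-0.003],
    [0,-0.002,-0.003],
    [0,-0.002,-0.003],
    [0,-0.002,-0.003]
  ]
}}

```text
t: 26.4
ee_pos: [587.2, 183.3, 54.1]
orientation: [2.286, 2.153, -0.0]
ft_force: [-0.7, 0.2, -2.4]
width: 39.1
```

Request:
{"name": "jog_arm", "arguments": {
  "travel": [
    [0,0,-0.001],
    [0,0,-0.003],
    [0,0,-0.005],
    [0,0,-0.006],
    [0,0,-0.007],
    [0,0,-0.0075],
    [0,0,-0.008],
    [0,0,-0.0085],
    [0,0,-0.009],
    [0,0,-0.009]
  ],
  "dr": [
    [0,0,0],
    [0,0,0],
    [0,0,0],
    [0,0,0],
    [0,0,0],
    [0,0,0],
    [0,0,0],
    [0,0,0],
    [0,0,0],
    [0,0,0]
  ]
}}

```text
t: 27.4
ee_pos: [587.5, 183.4, 51.2]
orientation: [2.286, 2.153, 0.001]
ft_force: [-0.8, 0.1, 5.6]
width: 39.5
```

Contact at 5.6 N. Releasing.

Request:
{"name": "jog_arm", "arguments": {
  "travel": [
    [0,0,0],
    [0,0,0],
    [0,0,0],
    [0,0,0],
    [0,0,0],
    [0,0,0.03],
    [0,0,0.09],
    [0,0,0.16],
    [0,0,0.22],
    [0,0,0.27]
  ],
  "dr": [
    [0,0,0],
    [0,0,0],
    [0,0,0],
    [0,0,0],
    [0,0,0],
    [0,0,0],
    [0,0,0],
    [0,0,0],
    [0,0,0],
    [0,0,0]
  ],
  "hand": 1
}}

```text
t: 28.4
ee_pos: [588.0, 183.6, 161.6]
orientation: [2.285, 2.152, 0.003]
ft_force: [-0.3, -0.0, -0.8]
width: 88.0
```

```bash
python3 g.py 530 -92.1 160 3.2
```

```text
pos [588.  183.6 161.6] w 88.0 f [-0.3 -0.  -0.8]
travel [-0.1449 -0.6892 -0.004 ] dr [ 0.002  0.002 -0.926]
```

Request:
{"name": "jog_arm", "arguments": {
  "travel": [
    [-0.01,-0.05,0],
    [-0.025,-0.12,0],
    [-0.04,-0.19,0],
    [-0.055,-0.26,0],
    [-0.07,-0.34,0],
    [-0.09,-0.42,0],
    [-0.105,-0.5,0],
    [-0.12,-0.58,0],
    [-0.135,-0.65,0],
    [-0.145,-0.689,0]
  ],
  "dr": [
    [0,0,-0.09],
    [0,0,-0.18],
    [0,0,-0.27],
    [0,0,-0.36],
    [0,0,-0.46],
    [0,0,-0.56],
    [0,0,-0.65],
    [0,0,-0.74],
    [0,0,-0.84],
    [0.002,0.002,-0.926]
  ]
}}

```text
t: 29.4
ee_pos: [529.6, -93.9, 162.6]
orientation: [-3.14, -0.077, -0.001]
ft_force: [0.6, 0.2, 0.0]
width: 87.5
```

```bash
python3 - <<'E'
from h import *
from workcell import imaging
d=imaging.get_image("scene")
cv2.imwrite("pics/e.png",cv2.resize(d["pixels"][130:400,160:450,::-1],(580,540)))
E
python3 g.py 530 -92.1 61 3.2
```

```text
pos [529.3 -95.1 162.5] w 87.9 f [-0.7 -1.3  0.1]
travel [ 0.0017  0.0076 -0.2539] dr [-0.     0.     0.009]
```

View pics/e.png

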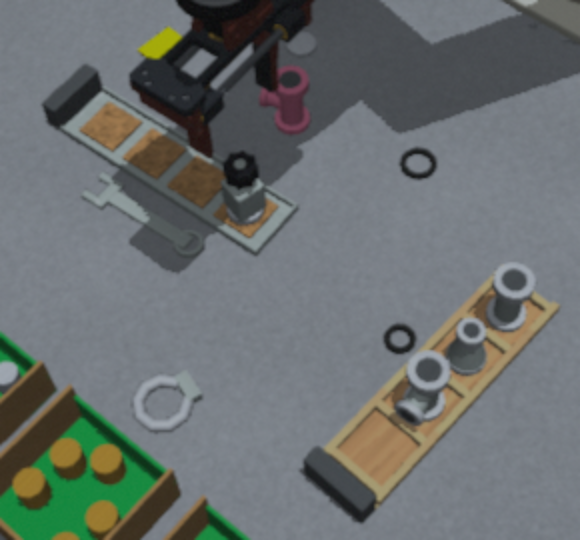

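The tee stands upright in the third pocket, at (425,385), with its branch towards the kit block. Next is the valve.

Request:
{"name": "jog_arm", "arguments": {
  "travel": [
    [0.0015,0.0075,-0.03],
    [0.0015,0.0075,-0.07],
    [0.0015,0.0075,-0.11],
    [0.0015,0.0075,-0.15],
    [0.0015,0.0075,-0.19],
    [0.0015,0.0075,-0.22],
    [0.0015,0.0075,-0.24],
    [0.0015,0.0075,-0.254],
    [0.0015,0.0075,-0.254],
    [0.0015,0.0075,-0.254]
  ],
  "dr": [
    [0,0,0.009],
    [0,0,0.009],
    [0,0,0.009],
    [0,0,0.009],
    [0,0,0.009],
    [0,0,0.009],
    [0,0,0.009],
    [0,0,0.009],
    [0,0,0.009],
    [0,0,0.009]
  ]
}}

```text
t: 30.45
ee_pos: [530.2, -92.1, 61.2]
orientation: [3.14, 0.088, 0.001]
ft_force: [0.2, 0.6, 0.4]
width: 87.9
```

```bash
python3 g.py 530 -92.1 61 3.2
```

```text
pos [530.2 -92.1  61.2] w 87.9 f [0.2 0.6 0.4]
travel [-0.0005 -0.     -0.0005] dr [ 0.  0. -0.]
```

Request:
{"name": "jog_arm", "arguments": {
  "travel": [
    [0,0,0],
    [0,0,0],
    [0,0,0],
    [0,0,0],
    [0,0,0],
    [0,0,0],
    [0,0,0],
    [0,0,0],
    [0,0,0],
    [0,0,0]
  ],
  "dr": [
    [0,0,0],
    [0,0,0],
    [0,0,0],
    [0,0,0],
    [0,0,0],
    [0,0,0],
    [0,0,0],
    [0,0,0],
    [0,0,0],
    [0,0,0]
  ],
  "hand": -1
}}

```text
t: 31.45
ee_pos: [530.4, -92.1, 61.2]
orientation: [3.14, 0.088, 0.002]
ft_force: [0.0, 0.1, -0.4]
width: 31.4
```

Request:
{"name": "jog_arm", "arguments": {
  "travel": [
    [0,0,0],
    [0,0,0.01],
    [0,0,0.03],
    [0,0,0.07],
    [0,0,0.11],
    [0,0,0.16],
    [0,0,0.21],
    [0,0,0.25],
    [0,0,0.27],
    [0,0,0.27]
  ],
  "dr": [
    [0,0,0],
    [0,0,0],
    [0,0,0],
    [0,0,0],
    [0,0,0],
    [0,0,0],
    [0,0,0],
    [0,0,0],
    [0,0,0],
    [0,0,0]
  ]
}}

```text
t: 32.45
ee_pos: [530.9, -92.2, 170.4]
orientation: [3.14, 0.088, 0.005]
ft_force: [0.2, -0.4, -3.9]
width: 31.6
```

```bash
python3 g.py 651 180 169 86.6
```

```text
pos [530.9 -92.2 170.4] w 31.6 f [ 0.2 -0.4 -3.9]
travel [ 0.3003  0.6805 -0.0035] dr [-0.001  0.002  0.927]
```

Request:
{"name": "jog_arm", "arguments": {
  "travel": [
    [0.006,0.014,0],
    [0.016,0.036,0],
    [0.03,0.07,0],
    [0.046,0.1,0],
    [0.062,0.14,0],
    [0.08,0.18,0],
    [0.097,0.22,0],
    [0.115,0.26,0],
    [0.132,0.3,0],
    [0.15,0.34,0]
  ],
  "dr": [
    [0,0,0.02],
    [0,0,0.06],
    [0,0,0.11],
    [0,0,0.16],
    [0,0,0.21],
    [0,0,0.26],
    [0,0,0.31],
    [0,0,0.36],
    [0,0,0.42],
    [0,0,0.48]
  ]
}}

```text
t: 33.45
ee_pos: [590.3, 44.9, 169.0]
orientation: [-2.883, -1.245, -0.001]
ft_force: [0.6, 0.2, -3.7]
width: 31.3
```

```bash
python3 g.py 651 180 169 86.6
```

```text
pos [590.3  44.9 169. ] w 31.3 f [ 0.6  0.2 -3.7]
travel [1.518e-01 3.378e-01 1.000e-04] dr [-0.001 -0.     0.443]
```

Request:
{"name": "jog_arm", "arguments": {
  "travel": [
    [0.018,0.04,0],
    [0.036,0.08,0],
    [0.054,0.12,0],
    [0.072,0.16,0],
    [0.09,0.2,0],
    [0.108,0.24,0],
    [0.125,0.28,0],
    [0.14,0.312,0],
    [0.148,0.33,0],
    [0.152,0.338,0]
  ],
  "dr": [
    [0,0,0.05],
    [0,0,0.1],
    [0,0,0.16],
    [0,0,0.21],
    [0,0,0.26],
    [0,0,0.31],
    [0,0,0.36],
    [0,0,0.4],
    [0,0,0.43],
    [0,0,0.443]
  ]
}}

```text
t: 34.45
ee_pos: [650.5, 181.1, 167.3]
orientation: [-2.281, -2.156, 0.003]
ft_force: [0.3, 0.0, -3.9]
width: 31.1
```

```bash
python3 g.py 651 180 61 86.6
```

```text
pos [650.5 181.1 167.3] w 31.1 f [ 0.3  0.  -3.9]
travel [ 0.0013 -0.0028 -0.2658] dr [-0.001 -0.002 -0.002]
```

Request:
{"name": "jog_arm", "arguments": {
  "travel": [
    [0.001,-0.0028,-0.03],
    [0.001,-0.0028,-0.07],
    [0.001,-0.0028,-0.11],
    [0.001,-0.0028,-0.15],
    [0.001,-0.0028,-0.19],
    [0.001,-0.0028,-0.22],
    [0.001,-0.0028,-0.245],
    [0.001,-0.0028,-0.258],
    [0.001,-0.0028,-0.264],
    [0.001,-0.0028,-0.2655]
  ],
  "dr": [
    [0,-0.002,-0.002],
    [0,-0.002,-0.002],
    [0,-0.002,-0.002],
    [0,-0.002,-0.002],
    [0,-0.002,-0.002],
    [0,-0.002,-0.002],
    [0,-0.002,-0.002],
    [0,-0.002,-0.002],
    [0,-0.002,-0.002],
    [0,-0.002,-0.002]
  ]
}}

```text
t: 35.45
ee_pos: [651.1, 180.1, 61.2]
orientation: [-2.286, -2.154, -0.002]
ft_force: [0.2, 0.5, -5.0]
width: 31.4
```

Request:
{"name": "jog_arm", "arguments": {
  "travel": [
    [0,0,-0.001],
    [0,0,-0.003],
    [0,0,-0.005],
    [0,0,-0.006],
    [0,0,-0.007],
    [0,0,-0.0075],
    [0,0,-0.008],
    [0,0,-0.0085],
    [0,0,-0.0085],
    [0,0,-0.0085]
  ],
  "dr": [
    [0,0,0],
    [0,0,0],
    [0,0,0],
    [0,0,0],
    [0,0,0],
    [0,0,0],
    [0,0,0],
    [0,0,0],
    [0,0,0],
    [0,0,0]
  ]
}}

```text
t: 36.45
ee_pos: [651.4, 180.1, 58.3]
orientation: [-2.286, -2.154, -0.002]
ft_force: [-0.3, -0.3, 1.4]
width: 31.3
```

Contact: the force went from about −4 to +1.4 N. Releasing.

Request:
{"name": "jog_arm", "arguments": {
  "travel": [
    [0,0,0],
    [0,0,0],
    [0,0,0],
    [0,0,0],
    [0,0,0],
    [0,0,0.03],
    [0,0,0.09],
    [0,0,0.16],
    [0,0,0.22],
    [0,0,0.27]
  ],
  "dr": [
    [0,0,0],
    [0,0,0],
    [0,0,0],
    [0,0,0],
    [0,0,0],
    [0,0,0],
    [0,0,0],
    [0,0,0],
    [0,0,0],
    [0,0,0]
  ],
  "hand": 1
}}

```text
t: 37.45
ee_pos: [651.9, 180.3, 168.9]
orientation: [2.286, 2.154, 0.005]
ft_force: [1.3, 0.1, 0.6]
width: 88.0
```

Request:
{"name": "jog_arm", "arguments": {
  "travel": [
    [0,-0.05,0.05],
    [0,-0.12,0.1],
    [0,-0.2,0.15],
    [0,-0.28,0.15],
    [0,-0.36,0.15],
    [0,-0.44,0.15],
    [0,-0.52,0.15],
    [0,-0.6,0.15],
    [0,-0.65,0.15],
    [0,-0.65,0.15]
  ],
  "dr": [
    [0,0,0],
    [0,0,0],
    [0,0,0],
    [0,0,0],
    [0,0,0],
    [0,0,0],
    [0,0,0],
    [0,0,0],
    [0,0,0],
    [0,0,0]
  ]
}}

```text
t: 38.45
ee_pos: [651.9, -82.2, 229.8]
orientation: [2.288, 2.15, 0.006]
ft_force: [-0.1, 0.2, -0.2]
width: 87.8
```

Run:
```python
from h import *
from workcell import imaging,telemetry
import scipy.cluster.hierarchy as H
o=[]
for n,(a,b,c,e) in dict(scene=(300,220,460,400),top=(165,130,245,325)).items():
    d=imaging.get_image(n); o.append(cv2.resize(d["pixels"][b:e,a:c,::-1],(400,500)))
    w=cloud(d)[b:e,a:c].reshape(-1,3); w=w[(w[:,2]>45)&(w[:,2]<110)]
    if len(w)<20: continue
    lab=H.fcluster(H.linkage(w,'single'),8,'distance')
    for l in np.unique(lab):
        q=w[lab==l]
        if len(q)<30: continue
        zt=np.percentile(q[:,2],97); t=q[q[:,2]>zt-5]; r=cv2.minEnclosingCircle(t[:,:2].astype(np.float32))
        print(n,len(q),"ztop",zt.round(1),np.round(r[0],1),round(r[1],1))
cv2.imwrite("pics/f.png",np.hstack(o)); print(telemetry.get_obs()["t"])
```

```text
scene 491 ztop 88.5 [652.3 181.7] 17.8
scene 90 ztop 52.7 [611.6 190.1] 12.2
scene 393 ztop 79.0 [587.2 185. ] 20.3
scene 364 ztop 77.0 [461.4 191.2] 20.7
scene 198 ztop 64.7 [523.8 189.1] 14.5
top 131 ztop 76.2 [463.6 198.7] 17.0
top 157 ztop 64.2 [524.7 188.5] 13.5
top 494 ztop 78.2 [587.3 184.4] 20.1
top 55 ztop 51.4 [617.  188.5] 10.5
top 158 ztop 55.8 [651.6 181.4] 21.7
top 397 ztop 88.2 [651.7 181.1] 18.3
38.55
```

View pics/f.png

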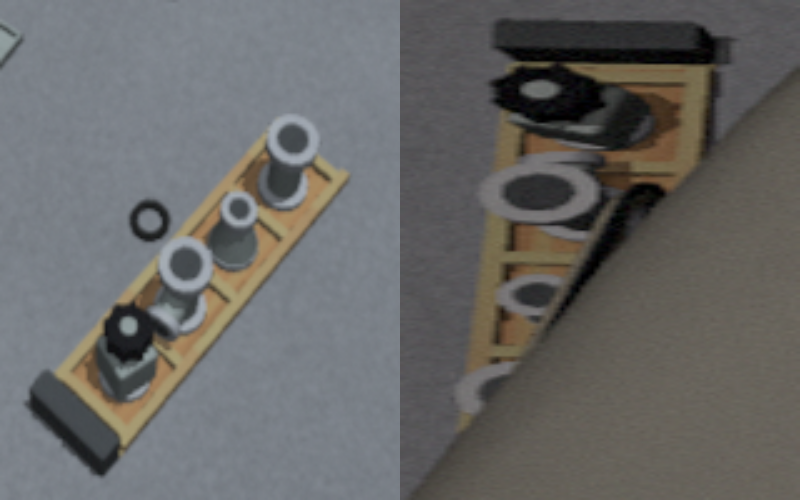

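All four stand upright in the kit. In the left crop they run, from the block: valve (127,350), tee (183,290), reducer (237,230), nipple (288,160). Their tops read about 3 mm lower than in the store, which matches the pocket floor at 4 mm against the pads at 7 mm.

```bash
python3 -c "
from workcell import ticket; print(ticket.close_job())"
```

```text
the job is handed in; nothing more can be done
None
```

I moved all four fittings to the kit rack in reverse order and handed the job in at about 38.6 s. From the pocket farthest from the kit's end block, the row is nipple, reducer, tee, valve. I lowered each one until the force showed contact (at most about 11 N), then released it.

- **Position and height:** In the last scene view all four stand upright, within about 3 mm of the measured pocket centres. Their tops are 2.5–3 mm lower than on the store pads, as the lower pocket floors should give.
- **Partly hidden:** The arm covered part of the top view, so its nipple reading (8 mm off in y) is not reliable. It also hid part of the reducer there. The scene view shows the nipple centred and upright.

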